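Seat a frame lath in the gluing jig

ROBOT

A 7-joint arm with a two-finger parallel gripper is mounted at the origin on the work surface; the furniture and walls round the work are solid. World frame = base frame: x ahead of the robot, y to its left, z up, the work surface at z = 0. Lengths are in mm, angles in rad, forces in N, time in s.
With the tool pointing down it reaches from about 350 to 900 mm from the base axis. Payload 8.1 kg.
Tool frame: the origin (TCP) lies at the very end of the fingers, on their centre line; the grasp point (between the pads) lies r.tcp_to_grasp behind it (r.tcp_to_grasp is the distance from the TCP to the grasp point, in mm); z points along the fingers, y is the line along which they close (so a half turn about z gives the same grasp; the last joint's range is limited). The gripper opens to 92 mm and grips with 3 to 60 N. Pads are 19 mm wide; open, the fingers measure 130 mm over their backs; the gripper's body (75 mm by 190 mm) begins 47 mm behind the grasp point.
Start: joints at [-1.287, 0.434, 0.025, 1.573, -0.012, 1.134, -0.075], TCP at [235.794, 578.829, 226.742] pointing down, gripper open.
Joint ranges: [-2.62, 2.62], [-0.44, 2.09], [-1.27, 1.32], [0.08, 2.57], [-1.32, 4.46], [0.12, 2], [-2.74, 2.74]. Speed limits (rad/s): [2.22, 2.22, 3.01, 3.01, 3.14, 3.14, 3.14].

INTERFACE

Orientations are given as a unit quaternion [w, x, y, z].
In Python, from rig import r gives the robot as it stands.
- The arm moves only by the tool play_rows, never from a script. Its argument "increments" is text: rows parted by semicolons, each of 7 numbers parted by spaces: the closure, from 0 (fully open) to 1 (shut), then the shift along the world's x, y, z in mm, then the turn, a rotation vector about the world's x, y, z in degrees. In form: gripper dx dy dz wx wy wz; .... A call has 1 to 8 rows; each row is the pose to reach, as a shift and turn from the pose commanded when the call began; what a row does not reach only later rows make up. A row lasts 1/10 s, in which the tool goes at most 50 mm and 8.59 degrees, less where a joint would pass 70% of its speed; a pose out of reach is approached as far as the arm can. A call with a gripper value outside its range is refused whole. The fingers move at their own pace and stop on an object; "squeeze" is the grip in N (left out, the last holds). Time passes only in rows, so rows that repeat a pose let the fingers close. It gives the time, the measured TCP pose, the force, the opening and the grip force at its end, in the units of the state.
- r.get_state(): the state, without advancing time (a new reading comes with each control period).
- r.snapshot(name): name is "scene" or "side" or "wrist"; returns the picture (400x640x3 uint8, red, green, blue); there is no depth.
- r.camera_model(name): a dict with "fx", "fy", "cx", "cy" (pixels), "k1" (the pictures are not rectified: a ray, as slopes to the right and down, at radius r is drawn at 1 + k1 r^2 times it, then the intrinsics apply), "rvec" (rotation vector, rad) and "tvec" (3), from world to camera coordinates, as OpenCV has them. Camera axes: x right, y down, z forward; pixel columns grow to the right and rows downward; lengths in mm; the calibration is good to about 2 mm. A picture is of the moment at which its call begins: read the wrist's pose just before it. camera_model takes no time and is no camera call; for the wrist camera it gives the pose at the moment of the call.
- r.hand_in(): hands the job in; it is judged then, once.
The state is a dict: "t": time; "qpos": joint angles; "joint_vel": joint speeds; "joint_torque": joint torques, N m; "tool_pos": TCP position; "tcp_rot": TCP orientation; "ft_force": force on the tool from outside, world axes, zero at the start; "wrist_torque": the same for the moment, N m; "gripper_width": finger opening in mm; "gripper_force": force on a finger pad.
Only numpy, scipy, OpenCV 4.12 (cv2) and the standard library are available. Lean on these libraries where they do the work, as an engineer would, in place of code of your own. Each camera call takes 0.05 s, during which the arm holds its last target. There are 200 camera calls.

TASK

Get the wooden frame lath ready for gluing in its jig. Without picking it up, push its left end (the one nearer the end stop) up to the rail first, then push right of its middle to swing the other end in and press it home (going back to an end that comes away), until the lath lies parallel and flush along the rail; slide it along the rail until it butts firmly against the end stop, and finally press it once more against the rail. Press firmly but gently (a push of about 10 newtons, never over 25), let go, and leave the things around it alone.

Things in the scene. Friction and masses are not known exactly. Their poses are not given: they have to be found in the camera images.
- board: base board of the gluing jig, fixed on the worktop: plywood, top 9 mm above the worktop; origin on its underside. Its +x points to the rail (roughly away from the robot), +y (roughly to the robot's left) along the rail to the end stop. It spans x -100 to +110, y -180 to +180 mm. The rail is always parallel to its y axis
- rail: rail: wooden bar 24 (x) x 290 (y) x 26 mm above the board, from board y -155 to +135 mm, held by two steel straps (2 mm, with bolt heads, 36 mm above the board in all). Origin: middle of the fixed strap mount at board x +75 mm, on the board, NOT the bar. The bar is clamped rigidly anywhere in its slots: its working face lies at board x +45 to +59 mm, each time elsewhere and not measured: find it by touch or sight
- end_stop: end stop at the left end, a fixed wooden block 44 (x) x 24 (y) x 26 mm; origin at the centre of its underside, at board x +18, y +162 mm; its working face is the plane y = +150 mm of the board
- lath: loose straight wooden lath 30 (x) x 250 (y) x 20 mm with a 2 mm bead along its top, 0.10 to 0.20 kg, flat on the board, skewed 3 to 15 degrees, its left end nearer the rail, its middle 45 to 85 mm short of its flush place and its left (+y) end some 30 to 65 mm short of the stop; its +x side faces the rail. Origin at the centre of its underside. Dry friction takes up 1 to 6 N of a push before the rail feels it
- lath_centre (a point): centre of the lath, 10 mm above its underside; axes as the lath
- lath_left (a point): on the lath's rail-side (+x) face at the left end, half-way up: lath x +15, y +125 mm. When butted its y in the board's frame is +150 mm
- lath_right (a point): on the lath's rail-side (+x) face at the right end, half-way up: lath x +15, y -125 mm. A lath pushed close to one end turns so that its other end backs away; pushed some 40 mm off its middle it turns about its far end
- glue_gun: blue glue gun lying on the worktop to the right, nearer the robot than the jig, 122 x 200 x 28 mm, loose; bystander
- tape: roll of beige tape, 100 mm across, 25 mm high, lying right of the jig; bystander
- jar: jar with a grey lid, 71 mm across, 110 mm high, standing left of the jig; bystander

How it is judged (in metres and radians):
On the way, in this order (a step that is already met when the one before it is completed fails the run):
1. the lath's left end touches the rail while the right end still stands off (skewed by over 0.03 rad) (contact force between lath and rail above 0.5 N and x of lath_left in the frame of board above 0.04 m and angle between the y axis of lath and the y axis of board, either way round above 0.03 rad), for 0.05 s.
2. the lath is pressed against the rail with at least 2 N and lies parallel to it (contact force between lath and rail above 2 N and angle between the y axis of lath and the y axis of board, either way round below 0.015 rad), for 0.2 s.
3. the lath is pressed against the end stop with at least 2 N (contact force between lath and end_stop above 2 N), for 0.1 s.
4. butted and parallel, the lath is pressed against the rail once more with at least 2 N (all of step 2 and y of lath_left in the frame of board above 0.147 m), for 0.2 s.
At the end, for the whole second after the job is handed in: the lath lies flat and at rest on the board where it was pressed against the rail, parallel to the rail within 0.015 rad, both its ends in the range where the rail's face can lie (board x over 42.5 mm), its left end within 3 mm of the end stop's face (angle between the y axis of lath and the y axis of board, either way round below 0.015 rad and y of lath_left in the frame of board above 0.147 m and x of each of lath_left, lath_right in the frame of board above 0.0425 m and z of lath_centre in the frame of board below 0.022 m and linear speed of lath below 0.01 m/s); the robot touches nothing.
It fails at once if the lath is pressed against the rail or the stop with more than 25 N (contact force between lath and rail above 25 N or contact force between lath and end_stop above 25 N).
It fails at once if the lath is lifted off the board by more than 10 mm (z of lath_centre in the frame of board above 0.029 m).
It fails at once if a bystander is moved by more than 20 mm (distance of any of glue_gun, tape, jar from where it was at the start of the episode above 0.02 m).
It also fails if it takes over 72 s, if anything falls off the work surface, if the arm or the gripper's body presses on something with over 40 N, if the wrist force passes 120 N, or if a joint passes its speed limit or range.

## Working session

There is one attempt and no reset: what is moved stays moved. The work goes in short steps, Python scripts to look and compute and a tool call to move; the robot and the scene stay as the last step left them, time stands still between calls to the robot, and variables do not carry over. Pictures are saved under pics/ and viewed, at most 10 in all, crops included, and the job is handed in when it is done.

Besides the shell and the picture viewer there is one more tool, called after "Call:" as name(argument=value, ...), one argument or row to a line, values as JSON. play_rows: Moves the arm, as the interface text tells. Its arguments: {"type":"object","properties":{"increments":{"type":"string"},"squeeze":{"type":"number"}},"required":["increments"]}

```bash
mkdir -p pics; python3 - <<'E'
from rig import r
import cv2,numpy as np
s=r.get_state();print(s['t'],s['tool_pos'],s['tcp_rot'],s['ft_force'],s['gripper_width'],r.tcp_to_grasp)
for n in ("scene","side"):
    cv2.imwrite(f"pics/{n}0.png",r.snapshot(n)[:,:,::-1]); print(n,r.camera_model(n))
E
```

```text
0.0 [235.62535624 578.31696061 225.93033146] [-9.07014359e-05  1.92231890e-01  9.81349197e-01 -8.03688234e-04] [ 0.10452532  0.55431509 -0.23213456] 91.78810804280637 18.8
scene {'fx': 380.3951462601223, 'fy': 380.3951462601223, 'cx': 311.50722183005354, 'cy': 192.56212635996644, 'k1': -0.047303545783218846, 'rvec': array([ 2.26573236, -1.05851102,  0.39012733]), 'tvec': array([-327.35777838,  333.93360246, 1262.56113658])}
side {'fx': 434.262162556392, 'fy': 434.262162556392, 'cx': 326.43567128075034, 'cy': 194.19200344089182, 'k1': 0.019980307410221904, 'rvec': array([ 0.05983545,  2.81411538, -1.33638939]), 'tvec': array([ 511.14119662,    6.80108508, 1576.8359454 ])}
```

View pics/scene0.png

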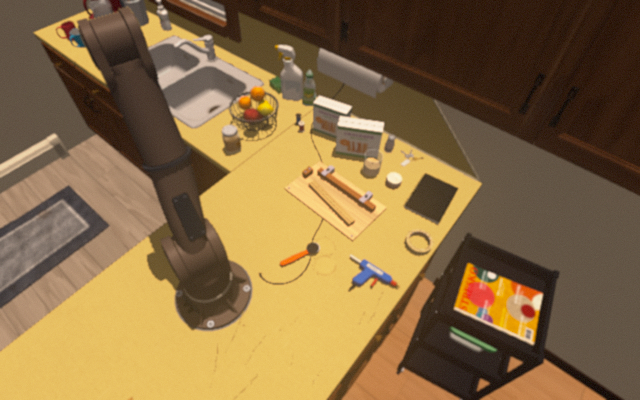

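View pics/side0.png

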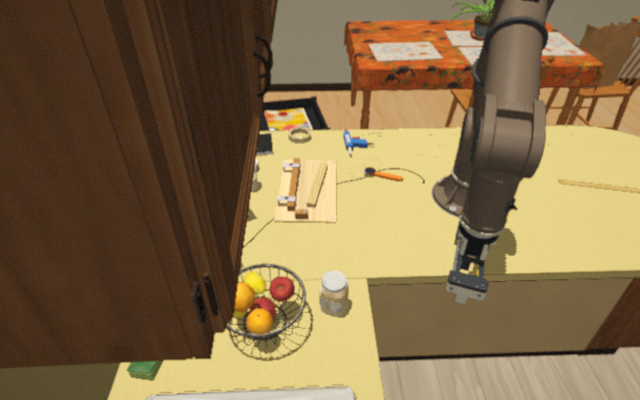

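The scene picture shows the jig at about (335,200), with the rail on its far side, the lath in the middle and the end stop at (307,172). The side picture shows it at (308,190). I'll enlarge both.

```bash
python3 - <<'E'
import cv2
a=cv2.imread("pics/scene0.png")[160:240,280:390]
cv2.imwrite("pics/sc1.png",cv2.resize(a,None,fx=7,fy=7,interpolation=cv2.INTER_CUBIC))
a=cv2.imread("pics/side0.png")[150:225,270:345]
cv2.imwrite("pics/si1.png",cv2.resize(a,None,fx=8,fy=8,interpolation=cv2.INTER_CUBIC))
E
```

```text
(no output)
```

View pics/sc1.png

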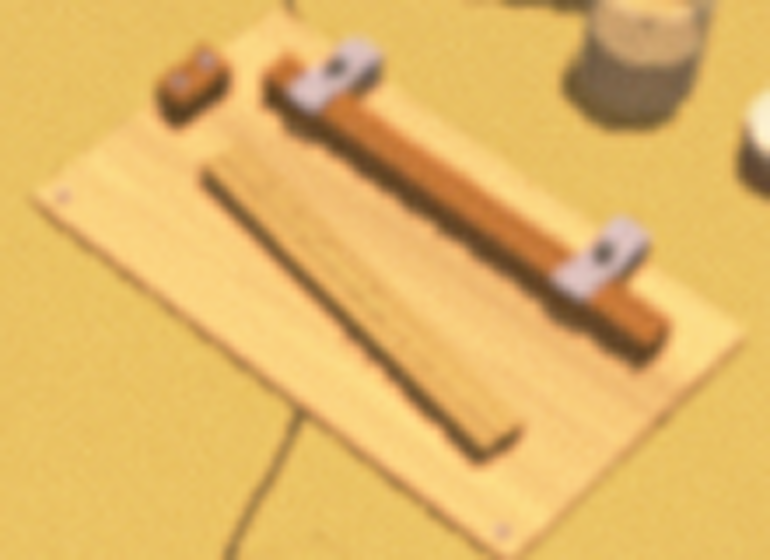

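View pics/si1.png

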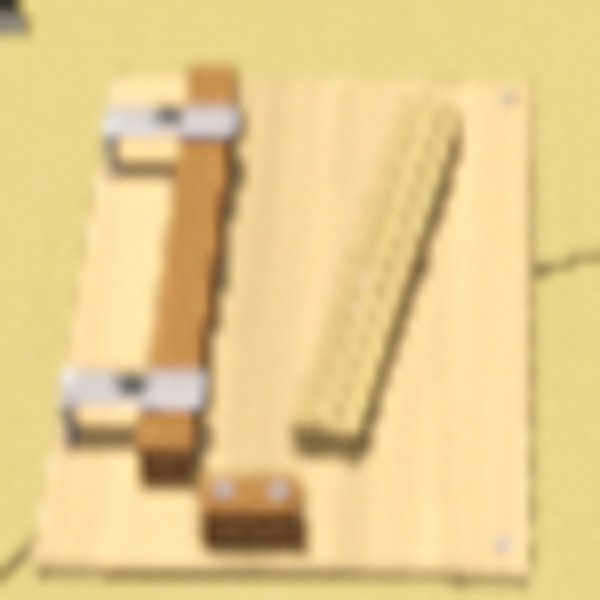

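Scene crop: board corners at (36,197), (508,558), (745,333), (283,10). Lath top runs from (204,175)/(232,148) to (478,447)/(520,430). The rail face edge runs from (268,80) to (640,342). The side crop shows the same layout, and I'll fit poses from both.

```bash
cat > h.py <<'E'
import numpy as np,cv2
from scipy.optimize import least_squares
def proj(c,P):
    R,_=cv2.Rodrigues(np.array(c['rvec'])); q=np.atleast_2d(P)@R.T+c['tvec']; s=q[:,:2]/q[:,2:]
    s=s*(1+c['k1']*(s**2).sum(1,keepdims=True)); return s*[c['fx'],c['fy']]+[c['cx'],c['cy']]
def pl(p,L):
    L=np.atleast_2d(np.array(L,float)); c,s=np.cos(p[2]),np.sin(p[2])
    return np.c_[p[0]+c*L[:,0]-s*L[:,1],p[1]+s*L[:,0]+c*L[:,1]]
def fit(obs,z,p0):  # obs: list of (cam, local pts, pixels)
    f=lambda p:np.concatenate([(proj(c,np.c_[pl(p,L),np.full(len(L),z)])-px).ravel() for c,L,px in obs])
    o=least_squares(f,p0,x_scale=[10,10,.1]); return o.x,np.sqrt((o.fun**2).mean())
def inv(p,W):
    c,s=np.cos(p[2]),np.sin(p[2]); d=np.atleast_2d(W)-p[:2]; return np.c_[c*d[:,0]+s*d[:,1],-s*d[:,0]+c*d[:,1]]
E
python3 - <<'E'
from rig import r
from h import *
S,D=r.camera_model('scene'),r.camera_model('side')
sc=lambda a:(np.array(a)+.5)/7-.5+[280,160]
si=lambda a:(np.array(a)+.5)/8-.5+[270,150]
B=[(-100,180),(-100,-180),(110,-180),(110,180)]
L=[(-15,125),(-15,-125),(15,-125),(15,125)]
bs=sc([(36,197),(508,558),(745,333),(283,10)]); bd=si([(527,571),(527,78),(108,75),(40,567)])
ls=sc([(204,173),(478,447),(520,428),(232,148)]); ld=si([(362,436),(460,112),(412,97),(298,430)])
rs=sc([(268,80),(640,340)]);rd=si([(195,445),(239,68)])
for o in ([(S,B,bs),(D,B,bd)],[(S,B,bs)],[(D,B,bd)]):
    b,e=fit(o,9,[600,0,0]);print('board',b,e)
    if len(o)==2: b0=b
for o in ([(S,L,ls),(D,L,ld)],[(S,L,ls)],[(D,L,ld)]):
    l,e=fit(o,29.,[*b0[:2],0.]);print('lath',l,e,'in board',inv(b0,l[:2]),l[2]-b0[2], inv(b0,pl(l,[(15,125),(15,-125)])))
for X in (45,49,52,55,59):
    P=np.c_[pl(b0,[(X,135),(X,-155)]),[35,35]]
    print(X,(proj(S,P)-rs).round(1).tolist(),(proj(D,P)-rd).round(1).tolist())
E
```

```text
board [ 5.73975540e+02 -6.31640745e+01 -6.25274674e-02] 0.6148370639212005
board [ 5.73730821e+02 -6.39936508e+01 -7.28825970e-02] 0.523462328747349
board [ 5.74288463e+02 -6.17003853e+01 -5.42306896e-02] 0.46631452150860014
lath [ 5.38979190e+02 -7.03844324e+01 -2.25352169e-01] 0.8258969335374279 in board [[-34.47678323  -9.39305535]] -0.1628247011418087 [[   0.58809023  111.52201671]
 [ -39.93845711 -135.17131308]]
lath [ 5.36429314e+02 -7.27079301e+01 -2.22651608e-01] 0.7621216088001999 in board [[-36.87648804 -11.87134584]] -0.1601241409593573 [[  -2.13828048  109.13797998]
 [ -41.99847066 -137.66389448]]
lath [ 5.40341469e+02 -6.65468721e+01 -2.25469284e-01] 0.5032236461326808 in board [[-33.3569634  -5.4778701]] -0.16294181692679932 [[   1.72207088  115.43309447]
 [ -38.83336786 -131.25548733]]
45 [[-1.3, -1.3], [1.4, 0.5]] [[-0.5, 0.2], [-0.4, -1.0]]
49 [[-0.7, -1.8], [2.0, -0.1]] [[-1.7, 0.1], [-1.4, -1.0]]
52 [[-0.2, -2.2], [2.5, -0.5]] [[-2.5, 0.1], [-2.2, -1.0]]
55 [[0.3, -2.6], [3.0, -1.0]] [[-3.4, 0.1], [-2.9, -1.0]]
59 [[1.0, -3.1], [3.6, -1.6]] [[-4.6, 0.1], [-4.0, -1.0]]
```

Call:
play_rows(
  increments="1 20 -45 0 0 0 2.5;1 40 -90 0 0 0 5;1 60 -135 0 0 0 7.5;1 80 -182 0 0 0 10;1 100 -227 0 0 0 12.5;1 120 -272 0 0 0 15;1 140 -318 0 0 0 18;1 158 -360 0 0 0 18.6",
)

```text
t: 0.9
tool_pos: [394.2, 216.4, 226.7]
tcp_rot: [0.0, 0.031, 1.0, -0.0]
ft_force: [1.7, 0.2, 0.1]
gripper_width: 32.4
gripper_force: 0.0
```

Call:
play_rows(
  increments="1 20 -45 0 0 0 0;1 40 -90 0 0 0 0;1 60 -135 0 0 0 0;1 80 -182 0 0 0 0;1 100 -227 0 0 0 0;1 108 -249 -20 0 0 0;1 108 -249 -60 0 0 0;1 108 -249 -80 0 0 0",
)

```text
t: 1.7
tool_pos: [500.5, -31.4, 144.2]
tcp_rot: [-0.001, 0.032, 0.999, -0.0]
ft_force: [-0.3, 0.4, -0.1]
gripper_width: 0.5
gripper_force: 0.0
```

```bash
python3 - <<'E'
from rig import r
import cv2
s=r.get_state();print(s['t'],s['tool_pos'],s['tcp_rot'],s['ft_force'],s['gripper_width'])
c=r.camera_model('wrist');print(c)
a=r.snapshot('wrist')[:,:,::-1]
cv2.imwrite("pics/w1.png",cv2.resize(a,(800,500)))
E
```

```text
1.7 [500.51270916 -31.37682865 144.21498935] [-1.38573130e-03  3.23006513e-02  9.99477196e-01 -2.86531099e-04] [-0.30592482  0.41818702 -0.0510242 ] 0.5363548573324289
{'fx': 287.63209151430664, 'fy': 287.63209151430664, 'cx': 317.3174143208526, 'cy': 200.71659105501502, 'k1': 0.017543184155139845, 'rvec': array([-2.11857562, -1.98622663, -0.30416525]), 'tvec': array([  -0.66024558, -490.62111019,  161.70883957])}
```

View pics/w1.png

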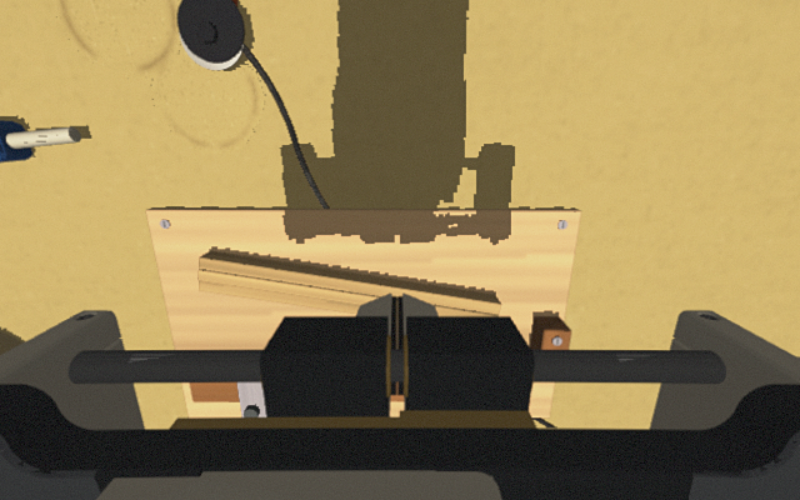

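The wrist view shows the near board corners at (149,209) and (580,209). The lath's near edge runs from (200,258) to (500,303).

```bash
python3 - <<'E'
from rig import r
from h import *
c=r.camera_model('wrist')
def bp(px,z):
    from scipy.optimize import least_squares
    px=(np.array(px)+.5)*.8-.5
    return least_squares(lambda p:(proj(c,[[p[0],p[1],z]])-px).ravel(),[540,-60]).x
b=[bp(p,9) for p in ((149,209),(580,209))]; l=[bp(p,29) for p in ((200,258),(500,303))]
print(b,l,np.linalg.norm(b[1]-b[0]),np.linalg.norm(l[1]-l[0]))
yb=np.arctan2(-(b[1]-b[0])[0],(b[1]-b[0])[1]); yl=np.arctan2(-(l[1]-l[0])[0],(l[1]-l[0])[1]);print(yb,yl)
m=(b[0]+b[1])/2; B=[m[0]+100*np.cos(yb),m[1]+100*np.sin(yb),yb]; print(B, inv(B,np.array(l)))
E
```

```text
[array([ 459.52150235, -229.58253851]), array([481.43405284, 119.13480497])] [array([ 497.50430719, -186.34813816]), array([551.54162571,  50.71049724])] 349.40513091169146 243.13952457277358
-0.0627550594220622 -0.22411972298650484
[np.float64(570.280932335836), np.float64(-61.495254492697796), np.float64(-0.0627550594220622)] [[ -64.80335939 -129.17122102]
 [ -25.73927693  110.80966545]]
```

Both views agree, so I'll descend behind the lath, left of its middle.

Call:
play_rows(
  increments="1 0 0 -40 0 0 0;1 0 0 -80 0 0 0;1 0 0 -105 0 0 0;1 0 0 -120 0 0 0;1 0 0 -126 0 0 0;1 0 0 -126 0 0 0",
)

```text
t: 2.35
tool_pos: [501.7, -30.1, 20.6]
tcp_rot: [-0.0, 0.031, 1.0, 0.0]
ft_force: [0.1, 0.2, -0.4]
gripper_width: 0.2
gripper_force: 0.0
```

Call:
play_rows(
  increments="1 4 0 0 0 0 0;1 8 0 0 0 0 0;1 12 0 0 0 0 0;1 16 -1 0 0 0 0;1 20 -1 0 0 0 0;1 24 -1 0 0 0 0;1 28 -2 0 0 0 0;1 32 -2 0 0 0 0",
)

```text
t: 3.15
tool_pos: [533.7, -32.3, 20.6]
tcp_rot: [-0.0, 0.031, 1.0, 0.0]
ft_force: [-1.8, -0.1, 2.1]
gripper_width: 0.5
gripper_force: 0.9
```

Call:
play_rows(
  increments="1 2 0 0 0 0 0;1 4 0 0 0 0 0;1 6 0 0 0 0 0;1 8 -0.5 0 0 0 0",
)

```text
t: 3.55
tool_pos: [541.8, -32.6, 20.7]
tcp_rot: [-0.0, 0.031, 1.0, 0.0]
ft_force: [-2.3, -0.3, 0.5]
gripper_width: 0.7
gripper_force: 0.7
```

Call:
play_rows(
  increments="1 1 0 0 0 0 0;1 2 0 0 0 0 0;1 3 0 0 0 0 0;1 4 0 0 0 0 0",
)

```text
t: 3.95
tool_pos: [545.8, -32.7, 20.7]
tcp_rot: [-0.0, 0.031, 1.0, 0.0]
ft_force: [-1.8, 0.2, 0.9]
gripper_width: 0.6
gripper_force: 0.6
```

Call:
play_rows(
  increments="1 1 0 0 0 0 0;1 2 0 0 0 0 0;1 3 0 0 0 0 0;1 4 0 0 0 0 0",
)

```text
t: 4.35
tool_pos: [549.8, -32.7, 20.7]
tcp_rot: [-0.0, 0.031, 1.0, 0.0]
ft_force: [-0.7, 0.3, 0.5]
gripper_width: 0.3
gripper_force: 0.6
```

Call:
play_rows(
  increments="1 1 0 0 0 0 0;1 2 0 0 0 0 0;1 3 0 0 0 0 0;1 4 0 0 0 0 0",
)

```text
t: 4.75
tool_pos: [553.9, -32.6, 20.7]
tcp_rot: [0.0, 0.031, 1.0, 0.0]
ft_force: [-0.6, -0.5, 1.4]
gripper_width: 0.3
gripper_force: 0.6
```

Call:
play_rows(
  increments="1 1 0 0 0 0 0;1 2 0 0 0 0 0;1 3 0 0 0 0 0;1 4 0 0 0 0 0",
)

```text
t: 5.15
tool_pos: [557.5, -32.9, 20.7]
tcp_rot: [-0.0, 0.031, 1.0, -0.0]
ft_force: [-2.5, -1.2, 1.4]
gripper_width: 0.2
gripper_force: 1.3
```

```bash
python3 - <<'E'
from rig import r
import cv2,numpy as np
a=r.snapshot('scene')[160:240,280:390,::-1]; b=r.snapshot('side')[150:225,265:345,::-1]
A=cv2.resize(a,None,fx=4,fy=4,interpolation=cv2.INTER_CUBIC);B=cv2.resize(b,(320,300),interpolation=cv2.INTER_CUBIC)
B=cv2.copyMakeBorder(B,0,20,0,0,0);cv2.imwrite("pics/c2.png",np.hstack([A,B]))
E
```

```text
(no output)
```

View pics/c2.png

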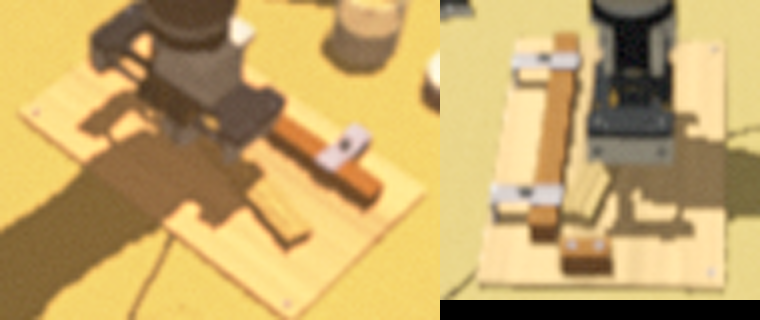

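In the right half, the lath's left end at (567,218) almost meets the rail face at (562,215). The right end, at (300,238) in the left half, still stands well off. I'll creep on.

Call:
play_rows(
  increments="1 1 0 0 0 0 0;1 2 0 0 0 0 0",
)

```text
t: 5.45
tool_pos: [560.0, -32.6, 20.8]
tcp_rot: [0.0, 0.031, 1.0, 0.0]
ft_force: [-1.9, -0.6, -0.2]
gripper_width: 0.6
gripper_force: 0.8
```

Call:
play_rows(
  increments="1 1 0 0 0 0 0;1 2 0 0 0 0 0",
)

```text
t: 5.65
tool_pos: [562.0, -32.6, 20.8]
tcp_rot: [0.0, 0.031, 1.0, 0.0]
ft_force: [-2.1, -0.4, 0.4]
gripper_width: 0.4
gripper_force: 0.7
```

Call:
play_rows(
  increments="1 1 0 0 0 0 0;1 2 0 0 0 0 0",
)

```text
t: 5.85
tool_pos: [563.9, -32.7, 20.7]
tcp_rot: [0.0, 0.031, 1.0, 0.0]
ft_force: [-1.6, -0.5, 1.3]
gripper_width: 0.6
gripper_force: 0.8
```

I can't tell yet whether the left end is touching. I'll push again close to the left end, where the rail contact will show clearly in the force.

Call:
play_rows(
  increments="1 -10 1 0 0 0 0;1 -22 2 0 0 0 0;1 -20 25 0 0 0 0;1 -19 55 0 0 0 0;1 -12 55 0 0 0 0;1 -6 55 0 0 0 0;1 -2 55 0 0 0 0;1 0 55 0 0 0 0",
)

```text
t: 6.65
tool_pos: [564.1, 21.1, 20.8]
tcp_rot: [0.0, 0.032, 0.999, -0.0]
ft_force: [0.1, 0.4, -0.3]
gripper_width: 0.1
gripper_force: 0.0
```

Call:
play_rows(
  increments="1 2 0 0 0 0 0;1 4 0 0 0 0 0",
)

```text
t: 6.85
tool_pos: [567.7, 21.7, 20.7]
tcp_rot: [-0.0, 0.032, 1.0, -0.0]
ft_force: [-0.2, 0.8, 0.2]
gripper_width: 0.4
gripper_force: 0.0
```

Call:
play_rows(
  increments="1 2 0 0 0 0 0;1 4 0 0 0 0 0",
)

```text
t: 7.05
tool_pos: [571.8, 22.2, 20.7]
tcp_rot: [-0.0, 0.031, 1.0, 0.0]
ft_force: [0.4, 0.4, 1.3]
gripper_width: 0.3
gripper_force: 0.0
```

Call:
play_rows(
  increments="1 1.5 0 0 0 0 0;1 3 0 0 0 0 0",
)

```text
t: 7.25
tool_pos: [574.9, 22.4, 20.8]
tcp_rot: [0.0, 0.031, 1.0, 0.0]
ft_force: [-0.5, 0.1, 0.4]
gripper_width: 0.3
gripper_force: 0.0
```

Call:
play_rows(
  increments="1 1 0 0 0 0 0;1 2 0 0 0 0 0",
)

```text
t: 7.45
tool_pos: [576.9, 22.3, 20.7]
tcp_rot: [-0.0, 0.031, 1.0, 0.0]
ft_force: [-0.2, 0.0, 0.1]
gripper_width: 0.4
gripper_force: 0.0
```

Call:
play_rows(
  increments="1 1 0 0 0 0 0;1 2 0 0 0 0 0",
)

```text
t: 7.65
tool_pos: [577.8, 22.3, 20.5]
tcp_rot: [-0.001, 0.031, 1.0, -0.0]
ft_force: [-4.4, 0.2, 2.2]
gripper_width: 0.3
gripper_force: 2.4
```

Call:
play_rows(
  increments="1 1 0 0 0 0 0;1 1 0 0 0 0 0",
)

```text
t: 7.85
tool_pos: [578.2, 22.0, 20.4]
tcp_rot: [-0.002, 0.031, 1.0, -0.0]
ft_force: [-6.6, -0.4, 3.5]
gripper_width: 0.5
gripper_force: 2.9
```

Call:
play_rows(
  increments="1 1 0 0 0 0 0;1 1 0 0 0 0 0",
)

```text
t: 8.05
tool_pos: [578.3, 22.0, 20.3]
tcp_rot: [-0.002, 0.031, 1.0, -0.0]
ft_force: [-8.1, -0.2, 5.4]
gripper_width: 0.3
gripper_force: 4.5
```

The tool stalls at 8 N, so the left end is firmly on the rail. Next I'll go round to the right of the middle.

Call:
play_rows(
  increments="1 -20 1 0 0 0 0;1 -60 3 0 0 0 0;1 -72 -30 0 0 0 0;1 -75 -75 0 0 0 0;1 -77 -115 0 0 0 0;1 -77 -140 0 0 0 0;1 -77 -140 0 0 0 0",
)

```text
t: 8.75
tool_pos: [504.0, -122.6, 21.2]
tcp_rot: [0.001, 0.034, 0.999, -0.001]
ft_force: [0.1, 0.8, 0.6]
gripper_width: 0.8
gripper_force: 0.0
```

Call:
play_rows(
  increments="1 4 0 0 0 0 0;1 8 0 0 0 0 0;1 12 -1 0 0 0 0;1 16 -1 0 0 0 0;1 20 -1 0 0 0 0;1 24 -1 0 0 0 0;1 28 -1 0 0 0 0;1 31 -1 0 0 0 0",
)

```text
t: 9.55
tool_pos: [535.2, -118.6, 20.7]
tcp_rot: [0.0, 0.031, 1.0, 0.0]
ft_force: [0.1, -0.3, 0.4]
gripper_width: 0.9
gripper_force: 0.0
```

Call:
play_rows(
  increments="1 3 0 0 0 0 0;1 6 0 0 0 0 0;1 9 0 0 0 0 0;1 11 0 0 0 0 0",
)

```text
t: 9.95
tool_pos: [546.0, -118.7, 20.7]
tcp_rot: [-0.0, 0.031, 1.0, 0.0]
ft_force: [-1.3, -0.2, -0.0]
gripper_width: 0.3
gripper_force: 0.3
```

Call:
play_rows(
  increments="1 3 0 0 0 0 0;1 6 0 0 0 0 0;1 9 0 0 0 0 0;1 12 0 0 0 0 0;1 15 -1 0 0 0 0;1 17 -1 0 0 0 0",
)

```text
t: 10.55
tool_pos: [563.2, -119.8, 20.8]
tcp_rot: [0.0, 0.031, 1.0, -0.0]
ft_force: [-1.0, -0.4, 0.3]
gripper_width: 0.5
gripper_force: 0.2
```

Call:
play_rows(
  increments="1 1.5 0 0 0 0 0;1 3 0 0 0 0 0;1 4.5 0 0 0 0 0",
)

```text
t: 10.85
tool_pos: [567.4, -119.7, 20.7]
tcp_rot: [-0.0, 0.031, 1.0, 0.0]
ft_force: [-1.0, 0.2, -0.5]
gripper_width: 0.0
gripper_force: 0.2
```

Call:
play_rows(
  increments="1 1 0 0 0 0 0;1 2 0 0 0 0 0",
)

```text
t: 11.05
tool_pos: [569.4, -119.7, 20.8]
tcp_rot: [0.0, 0.031, 1.0, 0.0]
ft_force: [-0.2, -0.4, -0.0]
gripper_width: 0.1
gripper_force: 0.2
```

Call:
play_rows(
  increments="1 1 0 0 0 0 0;1 2 0 0 0 0 0",
)

```text
t: 11.25
tool_pos: [571.4, -119.7, 20.8]
tcp_rot: [0.0, 0.031, 1.0, 0.0]
ft_force: [-0.2, -0.3, -0.6]
gripper_width: 0.3
gripper_force: 0.2
```

Call:
play_rows(
  increments="1 1 0 0 0 0 0;1 2 0 0 0 0 0",
)

```text
t: 11.45
tool_pos: [573.4, -119.7, 20.7]
tcp_rot: [-0.0, 0.031, 1.0, 0.0]
ft_force: [-0.4, -0.1, -0.4]
gripper_width: 0.2
gripper_force: 0.2
```

Call:
play_rows(
  increments="1 1 0 0 0 0 0;1 2 0 0 0 0 0",
)

```text
t: 11.65
tool_pos: [574.4, -119.7, 20.6]
tcp_rot: [-0.001, 0.031, 1.0, 0.0]
ft_force: [-7.9, 0.2, 4.9]
gripper_width: 0.4
gripper_force: 3.1
```

Call:
play_rows(
  increments="1 1 0 0 0 0 0;1 2 0 0 0 0 0",
)

```text
t: 11.85
tool_pos: [574.4, -119.6, 20.4]
tcp_rot: [-0.003, 0.031, 1.0, 0.0]
ft_force: [-11.4, 0.2, 9.4]
gripper_width: 0.5
gripper_force: 6.0
```

Call:
play_rows(
  increments="1 0 0 0 0 0 0;1 0 0 0 0 0 0;1 0 0 0 0 0 0",
)

```text
t: 12.15
tool_pos: [574.4, -119.6, 20.4]
tcp_rot: [-0.003, 0.031, 1.0, 0.0]
ft_force: [-10.0, 0.4, 7.8]
gripper_width: 0.8
gripper_force: 4.8
```

Call:
play_rows(
  increments="1 -8 0 0 0 0 0;1 -30 2 0 0 0 0;1 -60 4 0 0 0 0;1 -60 4 0 0 0 0",
)

```text
t: 12.55
tool_pos: [513.2, -115.5, 20.5]
tcp_rot: [-0.002, 0.032, 0.999, 0.0]
ft_force: [0.4, -0.2, -0.5]
gripper_width: 0.3
gripper_force: 0.0
```

```bash
python3 - <<'E'
from rig import r
import cv2,numpy as np
c=r.camera_model('wrist');w=r.snapshot('wrist')[:,:,::-1]
s=r.get_state();print(s['tool_pos'])
a=r.snapshot('scene')[160:240,280:390,::-1]; b=r.snapshot('side')[150:225,265:345,::-1]
A=cv2.resize(a,None,fx=4,fy=4,interpolation=cv2.INTER_CUBIC);B=cv2.resize(b,(320,300),interpolation=cv2.INTER_CUBIC)
B=cv2.copyMakeBorder(B,0,20,0,0,0);cv2.imwrite("pics/c3.png",np.hstack([A,B]))
E
```

```text
[ 515.82478038 -115.65917693   20.8693061 ]
```

View pics/c3.png

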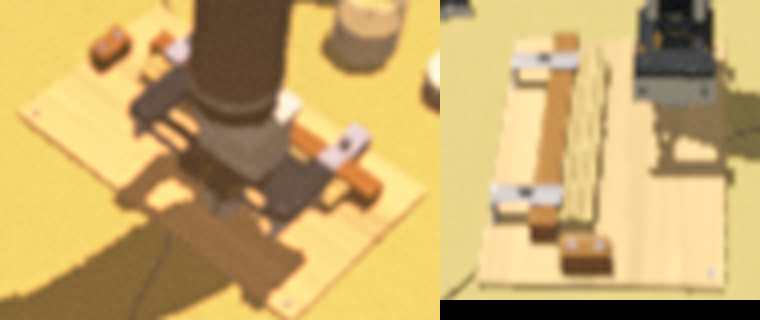

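In the right half the lath lies flush along the rail. Its left end is at about row 219, with a gap before the stop, and its right end is at about row 48. I'll work out how far its ends are along the rail.

```bash
python3 - <<'E'
from rig import r
from h import *
D=r.camera_model('side'); b=[572.5,-62.5,-.0627]
for X,Y in ((30,-125),(30,-135),(30,-145),(30,105),(30,115),(30,125)):
    p=proj(D,np.c_[pl(b,[(X,Y)]),[29]])[0]; print(X,Y,((p-[265,150]+.5)*4-.5).round(1))
print((proj(D,np.c_[pl(b,[(18,150)]),[35]])[0]-[265,150]+.5)*4-.5)
print(pl(b,[(30,-190),(28,-150),(28,-120)]))
E
```

```text
30 -125 [152.9  53.2]
30 -135 [153.5  47.3]
30 -145 [154.1  41.4]
30 105 [137.2 206.3]
30 115 [136.5 213.8]
30 125 [135.7 221.3]
[147.69154569 235.47061835]
[[ 590.53585401 -254.00641757]
 [ 591.04614105 -213.95969976]
 [ 592.92590884 -184.0186498 ]]
```

Call:
play_rows(
  increments="1 0 -45 0 0 0 0;1 5 -90 0 0 0 0;1 20 -129 0 0 0 0;1 50 -129 0 0 0 0;1 72 -129 0 0 0 0;1 72 -129 0 0 0 0;1 72 -129 0 0 0 0",
)

```text
t: 13.4
tool_pos: [590.0, -244.6, 20.4]
tcp_rot: [0.0, 0.031, 1.0, -0.0]
ft_force: [-1.1, -0.6, -0.2]
gripper_width: 0.2
gripper_force: 0.0
```

Call:
play_rows(
  increments="1 0 3 0 0 0 0;1 0.5 6 0 0 0 0;1 1 9 0 0 0 0;1 1 12 0 0 0 0",
)

```text
t: 13.8
tool_pos: [590.2, -232.2, 20.9]
tcp_rot: [0.0, 0.031, 1.0, 0.0]
ft_force: [-0.2, -0.4, -0.0]
gripper_width: 0.3
gripper_force: 0.0
```

Call:
play_rows(
  increments="1 0 3 0 0 0 0;1 0.4 6 0 0 0 0;1 0.6 9 0 0 0 0;1 0.8 12 0 0 0 0",
)

```text
t: 14.2
tool_pos: [591.1, -220.4, 20.7]
tcp_rot: [-0.0, 0.031, 1.0, 0.0]
ft_force: [-1.0, 0.4, 0.7]
gripper_width: 0.2
gripper_force: 0.0
```

Call:
play_rows(
  increments="1 0 3 0 0 0 0;1 0.4 6 0 0 0 0;1 0.6 9 0 0 0 0;1 0.8 12 0 0 0 0",
)

```text
t: 14.6
tool_pos: [591.9, -208.4, 20.7]
tcp_rot: [0.0, 0.031, 1.0, 0.0]
ft_force: [-0.7, 0.2, 0.1]
gripper_width: 0.6
gripper_force: 0.0
```

Call:
play_rows(
  increments="1 0.2 2 0 0 0 0;1 0.3 4 0 0 0 0;1 0.4 6 0 0 0 0;1 0.5 8 0 0 0 0",
)

```text
t: 15.0
tool_pos: [592.4, -200.6, 20.8]
tcp_rot: [0.0, 0.031, 1.0, -0.0]
ft_force: [-0.2, -0.8, 0.1]
gripper_width: 0.4
gripper_force: 0.3
```

Call:
play_rows(
  increments="1 0.1 1.5 0 0 0 0;1 0.2 3 0 0 0 0;1 0.3 4.5 0 0 0 0",
)

```text
t: 15.3
tool_pos: [592.7, -196.1, 20.8]
tcp_rot: [0.0, 0.031, 1.0, 0.0]
ft_force: [0.6, -1.7, 0.9]
gripper_width: 0.4
gripper_force: 0.3
```

Call:
play_rows(
  increments="1 0.1 1 0 0 0 0;1 0.2 2 0 0 0 0;1 0.2 3 0 0 0 0",
)

```text
t: 15.6
tool_pos: [592.9, -193.2, 20.7]
tcp_rot: [0.0, 0.031, 1.0, -0.0]
ft_force: [0.5, -0.9, -0.3]
gripper_width: 0.8
gripper_force: 0.4
```

Call:
play_rows(
  increments="1 0.1 1.5 0 0 0 0;1 0.2 3 0 0 0 0;1 0.3 4.5 0 0 0 0;1 0.4 6 0 0 0 0",
)

```text
t: 16.0
tool_pos: [593.3, -187.0, 20.7]
tcp_rot: [0.0, 0.031, 1.0, 0.0]
ft_force: [0.6, -0.7, 0.2]
gripper_width: 0.4
gripper_force: 0.4
```

Call:
play_rows(
  increments="1 0.1 1 0 0 0 0;1 0.2 2 0 0 0 0;1 0.2 3 0 0 0 0",
)

```text
t: 16.3
tool_pos: [593.5, -184.1, 20.7]
tcp_rot: [-0.0, 0.031, 1.0, 0.0]
ft_force: [0.4, -1.0, 0.6]
gripper_width: 0.2
gripper_force: 0.4
```

Call:
play_rows(
  increments="1 0.1 1 0 0 0 0;1 0.2 2 0 0 0 0;1 0.2 3 0 0 0 0",
)

```text
t: 16.6
tool_pos: [593.7, -181.1, 20.7]
tcp_rot: [0.0, 0.031, 1.0, 0.0]
ft_force: [-0.1, -0.3, 0.4]
gripper_width: 0.3
gripper_force: 0.4
```

Call:
play_rows(
  increments="1 0.1 1 0 0 0 0;1 0.2 2 0 0 0 0",
)

```text
t: 16.8
tool_pos: [593.9, -179.1, 20.7]
tcp_rot: [-0.0, 0.031, 1.0, 0.0]
ft_force: [-1.3, -0.5, 0.1]
gripper_width: 0.6
gripper_force: 0.4
```

Call:
play_rows(
  increments="1 0.1 1 0 0 0 0;1 0.2 2 0 0 0 0",
)

```text
t: 17.0
tool_pos: [594.0, -177.2, 20.7]
tcp_rot: [-0.0, 0.031, 1.0, -0.0]
ft_force: [-1.1, -3.0, 1.8]
gripper_width: 0.3
gripper_force: 1.5
```

Call:
play_rows(
  increments="1 0 1 0 0 0 0;1 0 1 0 0 0 0",
)

```text
t: 17.2
tool_pos: [594.1, -177.1, 20.9]
tcp_rot: [0.0, 0.031, 1.0, -0.001]
ft_force: [-0.3, -5.5, 0.5]
gripper_width: 0.4
gripper_force: 1.8
```

Call:
play_rows(
  increments="1 0 1 0 0 0 0;1 0 1 0 0 0 0",
)

```text
t: 17.4
tool_pos: [594.1, -176.9, 21.0]
tcp_rot: [0.0, 0.032, 0.999, -0.001]
ft_force: [-0.6, -6.0, 1.6]
gripper_width: 0.4
gripper_force: 2.7
```

Call:
play_rows(
  increments="1 0 1 0 0 0 0;1 0 1.5 0 0 0 0;1 0 1.5 0 0 0 0",
)

```text
t: 17.7
tool_pos: [594.1, -176.5, 21.2]
tcp_rot: [0.001, 0.032, 0.999, -0.001]
ft_force: [-1.1, -10.1, 1.0]
gripper_width: 0.4
gripper_force: 3.8
```

Call:
play_rows(
  increments="1 0 -10 0 0 0 0;1 -3 -22 0 0 0 0;1 -35 -24 0 0 0 0;1 -66 -20 0 0 0 0;1 -66 25 0 0 0 0;1 -66 70 0 0 0 0;1 -64 115 0 0 0 0;1 -60 127 0 0 0 0",
)

```text
t: 18.5
tool_pos: [533.6, -40.6, 20.5]
tcp_rot: [-0.001, 0.028, 1.0, 0.002]
ft_force: [0.3, 0.4, -0.3]
gripper_width: 0.2
gripper_force: 0.0
```

Call:
play_rows(
  increments="1 6 0 0 0 0 0;1 14 0 0 0 0 0;1 22 0 0 0 0 0;1 30 0 0 0 0 0;1 36 0 0 0 0 0;1 40 0 0 0 0 0",
)

```text
t: 19.1
tool_pos: [574.8, -47.4, 20.7]
tcp_rot: [0.0, 0.032, 0.999, -0.0]
ft_force: [1.0, -0.3, 0.3]
gripper_width: 0.5
gripper_force: 0.0
```

Call:
play_rows(
  increments="1 1 0 0 0 0 0;1 2 0 0 0 0 0",
)

```text
t: 19.3
tool_pos: [575.9, -46.8, 20.6]
tcp_rot: [-0.0, 0.031, 1.0, 0.0]
ft_force: [-0.4, -0.4, 0.6]
gripper_width: 0.7
gripper_force: 0.0
```

Call:
play_rows(
  increments="1 1 0 0 0 0 0;1 2 0 0 0 0 0",
)

```text
t: 19.5
tool_pos: [577.9, -46.6, 20.7]
tcp_rot: [-0.0, 0.031, 1.0, 0.0]
ft_force: [0.3, 0.1, -0.7]
gripper_width: 0.5
gripper_force: 0.0
```

Call:
play_rows(
  increments="1 1 0 0 0 0 0;1 2 0 0 0 0 0",
)

```text
t: 19.7
tool_pos: [579.2, -46.6, 20.6]
tcp_rot: [-0.001, 0.031, 1.0, 0.0]
ft_force: [-5.9, -0.1, 3.2]
gripper_width: 0.5
gripper_force: 2.6
```

Call:
play_rows(
  increments="1 1 0 0 0 0 0;1 1 0 0 0 0 0",
)

```text
t: 19.9
tool_pos: [579.2, -46.6, 20.4]
tcp_rot: [-0.002, 0.031, 1.0, 0.0]
ft_force: [-6.0, 0.7, 4.7]
gripper_width: 0.1
gripper_force: 3.1
```

Call:
play_rows(
  increments="1 1 0 0 0 0 0;1 1 0 0 0 0 0;1 1 0 0 0 0 0;1 1 0 0 0 0 0",
)

```text
t: 20.3
tool_pos: [579.2, -46.6, 20.3]
tcp_rot: [-0.003, 0.031, 1.0, 0.0]
ft_force: [-8.9, 0.1, 7.1]
gripper_width: 0.7
gripper_force: 4.5
```

Call:
play_rows(
  increments="1 -4 0 0 0 0 0;1 -20 1 0 0 0 0;1 -50 2 0 0 0 0;1 -65 2 30 0 0 0;1 -90 2 80 0 0 0;1 -120 2 120 0 0 0;1 -120 2 120 0 0 0",
)

```text
t: 21.0
tool_pos: [461.7, -45.1, 144.7]
tcp_rot: [0.003, 0.032, 0.999, 0.001]
ft_force: [-0.2, -0.5, 0.5]
gripper_width: 0.0
gripper_force: 0.0
```

```bash
python3 - <<'E'
from rig import r
import cv2,numpy as np
s=r.get_state();print(s['t'],s['tool_pos'],s['ft_force'])
b=r.snapshot('side')[150:225,265:345,::-1];w=r.snapshot('wrist')[:,:,::-1]
B=cv2.resize(b,(400,375),interpolation=cv2.INTER_CUBIC);W=cv2.resize(w,(400,250))
W=cv2.copyMakeBorder(W,0,125,0,0,0);cv2.imwrite("pics/c4.png",np.hstack([W,B]))
E
```

```text
21.0 [461.65878974 -45.08022275 144.65916448] [-0.17403751 -0.46466925  0.47319305]
```

View pics/c4.png

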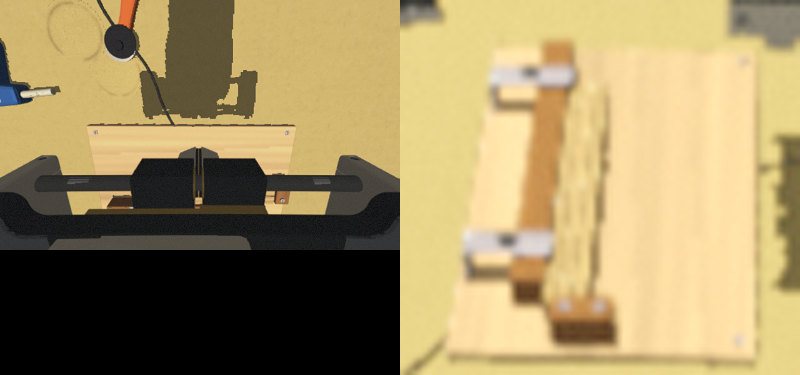

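The side view shows the lath flush along the rail, from (575,85) to (552,295). Its left end butts the stop at about (570,297), and the tool is clear.

```bash
python3 -c "
from rig import r
print(r.hand_in())"
```

```text
the job is handed in; nothing more can be done
None
```

I pushed the lath flush along the rail, butted it against the end stop, pressed it once more at about 9 N and let go. The job is handed in at about 21 s; measured pushes peaked near 11 N, and no verdict came back.

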